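Set and lock the ratchet prop

ROBOT

A 7-joint arm with a two-finger parallel gripper is mounted at the origin on the work surface. World frame = base frame: x ahead of the robot, y to its left, z up, the work surface at z = 0. Lengths are in mm, angles in rad, forces in N, time in s.
With the tool pointing down it reaches from about 425 to 975 mm from the base axis. Payload 16.7 kg.
Tool frame: the origin (TCP) lies at the very end of the fingers, on their centre line; the grasp point (between the pads) lies 19 mm behind it; z points along the fingers, y is the line along which they close (so a half turn about z gives the same grasp; the last joint's range is limited). The gripper opens to 85 mm and grips with 20 to 120 N. Pads are 22 mm wide; open, the fingers measure 114 mm over their backs; the gripper's body (76 mm by 85 mm) begins 54 mm behind the grasp point. The pads swing forward as they close: fully open they stand 13 mm farther back than shut.
Start: joints at [1.054, 0.426, 0.074, 1.606, -0.034, 1.111, -0.067], TCP at [242.042, -630.073, 231.302] pointing down, gripper open.
Joint ranges: [-2.85, 2.85], [-0.5, 2.14], [-1.23, 1.37], [0.21, 2.46], [-1.02, 4.16], [0.16, 2.05], [-2.73, 2.73]. Speed limits (rad/s): [1.89, 1.89, 2.39, 2.39, 3.01, 3.01, 3.01].

INTERFACE

Orientations are given as a rotation vector (axis times angle).
In Python, from station import * gives the robot as it stands.
- The arm moves only by the tool send_rows, never from a script. Its argument "deltas" is a list of rows, each a list of 4 numbers: the shift along the tool's x, y, z in cm, then the turn about the tool's z in degrees. In form: [[dx, dy, dz, yaw], ...]. A call has exactly 10 rows; each row is the pose to reach, as a shift and turn from the pose commanded when the call began, along the tool's axes at that moment; what a row does not reach only later rows make up. A row lasts 1/12 s, in which the tool goes at most 41.7 mm and 7.16 degrees, less where a joint would pass 70% of its speed; a pose out of reach is approached as far as the arm can. A call with a gripper value outside its range is refused whole. "jaw" is the closure, from 0 (fully open) to 1 (shut), set as the call begins (left out, the last holds). The fingers move at their own pace and stop on an object; the grip force is fixed at half the most. Time passes only in rows, so rows that repeat a pose let the fingers close, or fill a call up. It gives the time, the measured TCP pose, the force, the opening and the grip force at its end, in the units of the state.
- state(): the state, without advancing time (a new reading comes with each control period).
- read_camera(name): name is "scene" or "top"; returns (picture, depth): 480x640x3 uint8, red, green, blue; 480x640 float32, mm along the optical axis (not along the pixel's ray), 0 where there is no reading.
- calibration(name): a dict with "intrinsics" (3x3 intrinsics, pixels), "R" (3x3) and "t" (3): a world point X has camera coordinates R X + t. Camera axes: x right, y down, z forward; pixel columns grow to the right and rows downward; lengths in mm; the calibration is good to about 2 mm. A picture is of the moment at which its call begins. calibration takes no time and is no camera call.
- sign_off(): hands the job in; it is judged then, once.
Trained networks look in the newest picture that a camera, given by its name, has taken for a name from the list of things; names that differ only in an ending like _2 or _b are one class to them, and where a whole thing is asked for, a point or a joint stands for the part that bears it (a point fixed in the world has none). Each returns a list of dicts, best first, with "score" (0 to 1); they miss things now and then, are a little off and sometimes report something else, mostly with a low value. They report only what shows in the picture. A call takes as long as a camera call. They do not tell look-alikes from the thing itself.
- search_frame(camera, label): "point" ([column, row] in pixels, amid what is visible of it).
- regions_of(camera, label): "mask" (480x640 bool, what is visible of it) and "point" ([column, row] in pixels, amid what is visible of it).
The state is a dict: "clock": time; "qpos": joint angles; "qvel": joint speeds; "effort": joint torques, N m; "tool_pos": TCP position; "eef_rot": TCP orientation; "force": force on the tool from outside, world axes, zero at the start; "moment": the same for the moment, N m; "width": opening from 0.0 (shut) to 1.0 (fully open); "finger_force": force on a finger pad.
Only numpy, scipy, OpenCV 4.12 (cv2) and the standard library are available. Lean on these libraries where they do the work, as an engineer would, in place of code of your own. Each camera call takes 0.05 s, during which the arm holds its last target. There are 200 camera calls.

TASK

Grip the head of the ratchet prop's toothed column and pull it up from fully down until its pawl has clicked exactly five times, then ease it down gently, without dropping it, so that the tooth rests on the pawl, and let go of it. Then press the prop's lock lever down until it is fully home, without forcing it. Leave the other things on the bench undisturbed.

Things in the scene. Friction and masses are not known exactly. Their poses are not given: they have to be found in the camera images.
- stand: Grey steel ratchet prop bolted to the bench: base plate 170 x 120 x 10 mm; three-sided mast 34 mm square, top 105 mm above the bench, guiding the column; round it, at a height that differs by up to 14 mm each time, a fixed dark clamp with the sprung pawl; a bracket with the lock lever. Origin on the column's axis at bench level; x points from column to pawl and lever, y across.
- saddle (a point): Centre of the fork floor in the steel column's head. Head: 50 mm along the stand's x, 32 mm along its y, 18 mm high (underside 18 mm below this point), a 9 mm thick, 13 mm high prong at each x end. Its flat y faces (32 mm apart) can be gripped from above. Fully down, this point is 136 mm above the bench and the head's underside 13 mm above the mast. Axes as the stand.
- column: Column, 20 mm square; origin on its axis 136 mm below the saddle. Slides only up and down (70 mm), weighs 3 to 5 N, falls if let go. Seven saw teeth on its x side, 7 mm apart: each one passing the pawl raises the pull steadily by some 6 to 13 N, then lets go suddenly (a click), and cannot go back. Fully down all teeth are below the pawl, with 0 to 16 mm of slack before the first.
- fifth_tooth: The fifth tooth from the top, part of the column, 19 mm wide and 7 mm high with a sloping top and a flat underside that rests on the pawl after five clicks. Its origin is the column's own, not the tooth.
- lock (a joint): Steel lock lever, hinged about the stand's y, 72 mm from the column's axis on its x side, 115 mm above the bench. 0 = raised 34 degrees; grows as it is pushed down; 0.6 rad = fully home (level, against a stop). Starts at 0 to 0.15. Stiff hinge: stays where left; takes some 4 to 8 N at the pad.
- lock_pad (a point): Centre of the top of the lever's black rubber pad (20 x 30 x 8 mm), 50 mm from the lever's hinge. Press it down from above; the pad moves up to 11 mm away from the column as it goes down 20 to 28 mm. Home, it is 119 mm above the bench.
- contactor: Loose grey contactor 70 x 45 x 77 mm, leave alone
- terminals: Loose block of terminals 110 x 42 x 42 mm, leave alone
- wrench: Loose wrench, leave alone
- screwdriver: Loose screwdriver, leave alone
- spray: Loose can 52 x 170 mm, leave alone
- carton: Loose carton 110 x 80 x 50 mm, leave alone
- spool: Loose black spool 60 x 40 mm, leave alone
Not all that is in view belongs to the job. What is shaped like the stand but orange is not meant.

How it is judged (in metres and radians):
On the way, in this order (a step that is already met when the one before it is completed fails the run):
1. the column rests on the pawl by its fifth tooth, let go, with the lock lever still up (contact force between fifth_tooth and anything else above 1.5 N and linear speed of column below 0.01 m/s and contact force between the fingers and column below 0.3 N and value of joint lock below 0.4 rad), for 0.3 s.
2. the lock lever is pressed home (value of joint lock above 0.54 rad), for 0.2 s.
At the end, for the whole second after the job is handed in: The column stands at rest with its fifth tooth bearing on the pawl (over 1.5 N of its weight), and the lock lever is down, within 0.06 rad of its stop. The other things lie where they were (within 20 mm) (contact force between fifth_tooth and anything else above 1.5 N and linear speed of column below 0.01 m/s and value of joint lock above 0.54 rad and velocity of joint lock below 0.05 rad/s); the robot touches nothing.
It fails at once if the column is dropped (moves at over 0.04 m/s while held with less than 2.5 N) (linear speed of column above 0.04 m/s and contact force between the fingers and column below 2.5 N).
It fails at once if the fifth tooth is driven down hard on the pawl (over 40 N) (contact force between fifth_tooth and anything else above 40 N).
It fails at once if the lock lever is forced (over 35 N) (contact force between the fingers and lock above 35 N).
It fails at once if a bystander is disturbed (moved over 20 mm) (distance of any of contactor, terminals, wrench, screwdriver, spray, carton, spool from where it was at the start of the episode above 0.02 m).
It also fails if it takes over 72 s, if anything falls off the work surface, if the arm or the gripper's body presses on something with over 40 N, if the wrist force passes 120 N, or if a joint passes its speed limit or range.

## Working session

There is one attempt and no reset: what is moved stays moved. The work goes in short steps, Python scripts to look and compute and a tool call to move; the robot and the scene stay as the last step left them, time stands still between calls to the robot, and variables do not carry over. Pictures are saved under pics/ and viewed, at most 10 in all, crops included, and the job is handed in when it is done.

Besides the shell and the picture viewer there is one more tool, called after "Request:" by a JSON object that holds its "api" and its "payload". send_rows: Moves the arm, as the interface text tells. Its arguments: {"type":"object","properties":{"deltas":{"type":"array","items":{"type":"array","items":{"type":"number"}}},"jaw":{"type":"number"}},"required":["deltas"]}

```bash
mkdir -p pics; python3 - <<'E'
from station import *
import cv2,numpy as np
s=state();print({k:np.round(v,3) for k,v in s.items()})
ims=[]
for c in("scene","top"):
    p,d=read_camera(c); ims.append(p); np.savez(c+".npz",p=p,d=d)
    K=calibration(c); print(c,np.round(K["R"],3).tolist(),np.round(K["t"]),K["intrinsics"][0][0])
    for l in("stand","lock","lock_pad","saddle"):
        try: print(c,l,[(np.round(r["point"]),round(r["score"],2)) for r in search_frame(c,l)][:4])
        except Exception as e: print(l,e)
    cv2.imwrite(f"pics/{c}0.png",p[:,:,::-1])
E
```

```text
{'clock': np.float64(0.0), 'qpos': array([ 1.055,  0.427,  0.074,  1.607, -0.034,  1.111, -0.067]), 'qvel': array([-0.002,  0.001, -0.002,  0.001,  0.   , -0.001,  0.001]), 'effort': array([ 1.0000e-03, -9.4983e+01,  3.7610e+00, -4.6352e+01,  1.9000e-02,
        1.0000e-02,  0.0000e+00]), 'tool_pos': array([ 241.897, -629.715,  230.592]), 'eef_rot': array([-3.088, -0.573,  0.   ]), 'force': array([-0.617, -0.242,  0.322]), 'moment': array([0.022, 0.006, 0.01 ]), 'finger_force': np.float64(0.0), 'width': np.float64(1.0)}
scene [[0.661, 0.75, -0.019], [0.4, -0.374, -0.837], [-0.635, 0.546, -0.547]] [-329. -109. 1811.] 493.71542043063704
scene stand [(array([310., 224.]), 0.62), (array([322., 276.]), 0.56), (array([349., 241.]), 0.39)]
scene lock [(array([334., 204.]), 0.56)]
scene lock_pad []
scene saddle [(array([310., 197.]), 0.81), (array([318., 240.]), 0.66)]
top [[-0.005, -1.0, -0.022], [-0.988, 0.008, -0.156], [0.156, 0.021, -0.988]] [  18.  498. 1195.] 479.3049040101521
top stand [(array([260., 304.]), 0.79), (array([319., 223.]), 0.62), (array([503., 187.]), 0.56)]
top lock [(array([312., 172.]), 0.71), (array([239., 276.]), 0.58)]
top lock_pad [(array([237., 278.]), 0.7), (array([312., 179.]), 0.59)]
top saddle [(array([257., 315.]), 0.81)]
```

View pics/scene0.png

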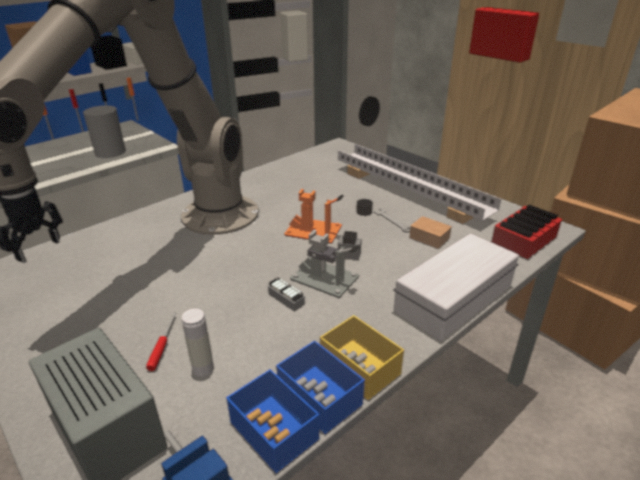

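View pics/top0.png

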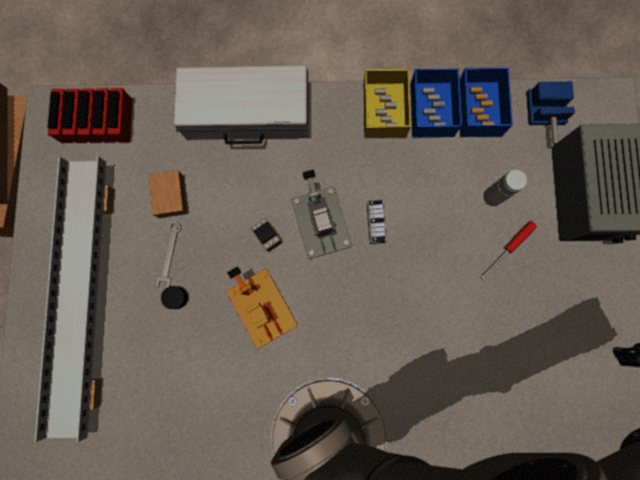

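Two candidates: the grey stand at top (322,220) / scene (328,265), and the orange one at top (262,308) / scene (312,218). The grey one fits the description. I'll confirm it in a crop and measure it.

```bash
cat > h.py <<'E'
import numpy as np
from station import *
def cloud(d,c):
    K=calibration(c); M=np.array(K["intrinsics"]); v,u=np.mgrid[:480,:640]
    X=np.stack([(u-M[0,2])/M[0,0]*d,(v-M[1,2])/M[1,1]*d,d],-1)
    return (X-np.array(K["t"]))@np.array(K["R"])
E
python3 - <<'E'
from h import *
import cv2
outs=[]
for c,(x0,x1,y0,y1) in {"top":(280,365,160,265),"scene":(280,370,220,300)}.items():
    z=np.load(c+".npz"); W=cloud(z["d"],c); m=np.zeros((480,640),bool); m[y0:y1,x0:x1]=1; m&=z["d"]>0
    P=W[m]; print(c,"bench z",np.median(W[m&(abs(W[...,2])<6)][:,2]))
    for lo,hi in((5,15),(95,112),(112,128),(128,141),(141,155),(155,170)):
        Q=P[(P[:,2]>lo)&(P[:,2]<hi)]
        if len(Q)<4: continue
        r=cv2.minAreaRect(Q[:,:2].astype(np.float32)); print(lo,hi,len(Q),np.round(Q.mean(0),1),np.round(r[0],1),np.round(r[1],1),round(r[2],1))
    if c=="top":
        for v in range(166,246,3): print(v,[int(x) for x in W[v,300:338:2,2]])
        print("corner rows",W[172,300],W[220,322],np.round(W[175,309]))
    im=cv2.resize(z["p"][y0:y1,x0:x1],None,fx=4.2,fy=4.2,interpolation=cv2.INTER_CUBIC); outs.append(cv2.copyMakeBorder(im,0,450-im.shape[0],0,400-im.shape[1],0))
cv2.imwrite("pics/crop.png",np.hstack(outs)[:,:,::-1])
E
```

```text
top bench z 0.5313135406276908
5 15 2053 [545.4  15.7  10. ] [575.2  11.9] [224.5 282.7] 89.7
95 112 342 [548.8  18.8 104. ] [552.3  15.4] [102.4  56.9] 9.5
112 128 104 [591.5  29.8 121.8] [561.  22.] [118.5  33.1] 14.3
128 141 245 [554.9  19.5 136. ] [575.1  25.1] [148.7  32. ] 16.0
141 155 198 [570.9  23.8 147.1] [575.3  24.8] [149.9  31.4] 15.7
166 [4, 0, -1, 0, 0, 6, -1, 0, 3, 0, 0, 1, 0, 0, 2, 2, 0, -1, 0]
169 [0, 2, -5, -1, 2, 145, 146, 2, 0, 0, -1, 1, -1, 2, 4, 0, 2, 3, -1]
172 [0, 145, 148, 148, 143, 145, 144, 141, 0, 0, 0, 0, 0, 1, -1, -1, 0, -1, 5]
175 [0, 144, 139, 141, 142, 144, 144, 140, 1, 0, 1, 0, 0, 1, -1, 3, 2, -3, 1]
178 [0, 0, 140, 137, 134, 140, 0, 0, 5, -1, -1, 0, -2, 3, 2, 2, -2, 2, -3]
181 [2, 0, -2, 4, 134, 135, 134, 1, 2, 2, 0, -4, 0, 1, 0, 1, 1, 1, 0]
184 [-3, 0, 0, 0, -2, 127, 127, 1, 4, 2, 2, 0, 1, 3, 1, 0, -2, -1, -1]
187 [-2, 3, -1, 0, -1, 127, 128, 131, 0, -4, 5, 0, 0, 0, 11, 10, 11, -2, 4]
190 [0, -3, 0, -1, 4, 117, 122, 122, 116, 120, 15, 9, 9, 10, 16, 16, 14, 9, 2]
193 [4, 1, 2, -1, 120, 122, 120, 119, 119, 124, 9, 14, 8, 9, 8, 15, 11, 11, 0]
196 [7,
[... 1172 characters left out ...]
14, 7, 7]
238 [0, 13, 18, 11, 7, 12, 14, 15, 11, 11, 34, 7, 11, 13, 8, 23, 37, 7, 10]
241 [0, 0, 7, 11, 8, 9, 6, 8, 9, 5, 36, 10, 9, 7, 12, 5, 45, 6, 9]
244 [3, -1, 15, 9, 15, 1257, 12, 8, 9, 12, 11, 39, 11, 9, 8, 11, 30, 40, 8]
corner rows [6.86149405e+02 7.20076235e+01 1.71715719e-02] [525.46547584  10.2692857  138.30804618] [635.  41. 143.]
scene bench z -1.3022634807998297
5 15 1549 [485.1  60.4   9. ] [455.3  86.1] [246.4 440.5] 49.4
95 112 284 [554.1   9.5 102. ] [550.9  16.1] [105.6  53.7] 15.9
112 128 117 [562.8  12.4 121.4] [559.3  17.3] [123.3  32.7] 18.4
128 141 154 [547.   10.7 134.7] [573.   20.2] [146.1  38.1] 12.9
141 155 91 [561.3  17.4 145.5] [571.7  22.7] [151.5  35.4] 16.3
```

View pics/crop.png

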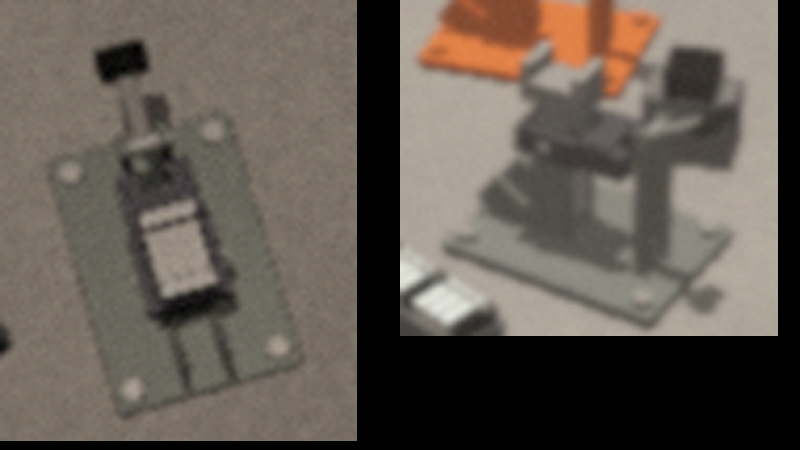

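The crop shows the grey stand with its head at top (322,219) and its black pad at (309,174). It is clearly the grey steel one; the orange look-alike lies behind it. Next I'll fit the exact positions.

```bash
cat >> h.py <<'E'
from scipy.spatial.transform import Rotation as Ro
def tool():
    s=state(); return s["tool_pos"],Ro.from_rotvec(s["eef_rot"]).as_matrix(),s
E
python3 - <<'E'
from h import *
import cv2
for c in("top","scene"):
    z=np.load(c+".npz"); W=cloud(z["d"],c)
    for n,(cx,cy,r) in {"head":(522,10,38),"pad":(632,43,24)}.items():
        m=(np.hypot(W[...,0]-cx,W[...,1]-cy)<r)&(W[...,2]>(127 if n=="head" else 130))&(W[...,2]<158)&(z["d"]>0)
        Q=W[m]; q=cv2.minAreaRect(Q[:,:2].astype(np.float32)); print(c,n,len(Q),np.round(Q.mean(0),1),[np.round(v,1) for v in q])
        if n=="pad":
            k=m&(z["p"].max(-1)<60); print(" dark",k.sum(),np.round(W[k].mean(0),1))
    m=(np.hypot(W[...,0]-545,W[...,1]-15)<120)&(W[...,2]>7)&(W[...,2]<13)&(z["d"]>0)
    # base plate (greenish-grey): biggest component
    n,l,st,_=cv2.connectedComponentsWithStats(m.astype(np.uint8),connectivity=4); i=1+st[1:,4].argmax()
    q=cv2.minAreaRect(W[l==i][:,:2].astype(np.float32)); print("base",[np.round(v,1) for v in q])
p,R,s=tool(); print(p,R.round(3))
E
```

```text
top head 300 [527.4  11.5 141.1] [array([527.6,  11.5]), array([50.9, 32. ]), np.float64(16.0)]
top pad 136 [634.2  42.1 141.1] [array([629.3,  40.6]), array([37.3, 29.9]), np.float64(15.6)]
 dark 84 [637.6  42.1 143.2]
base [array([540.9,  55.1]), array([161.8,  45.2]), np.float64(15.0)]
scene head 194 [526.8   5.5 138.1] [array([525.4,   9.3]), array([55.2, 38.9]), np.float64(15.4)]
scene pad 55 [635.2  37.6 140.1] [array([634.1,  36.1]), array([32.8, 29.7]), np.float64(42.8)]
 dark 10 [643.4  33.9 142.7]
base [array([545.8,  13.7]), array([168.5, 124. ]), np.float64(15.7)]
[ 242.05887627 -630.03863934  231.26275792] [[ 0.933  0.359  0.   ]
 [ 0.359 -0.933  0.   ]
 [ 0.    -0.    -1.   ]]
```

Request:
{"api": "send_rows", "payload": {"deltas": [[1,-1,0,0],[3,-3,0,0],[6,-6,0,0],[9,-9,0,0],[12,-12,0,0],[15,-15,0,0],[18,-18,0,0],[21,-21,0,0],[24,-24,0,0],[27,-27,0,0]], "jaw": 0}}

```text
clock: 1.33
tool_pos: [395.1, -284.4, 231.6]
eef_rot: [3.088, 0.573, 0.001]
force: [1.6, 0.2, -0.1]
width: 1.0
finger_force: 0.0
```

Request:
{"api": "send_rows", "payload": {"deltas": [[3,-3,0,0],[6,-6,0,0],[9,-9,0,0],[12,-12,0,0],[15,-15,0,0],[18,-18,0,0],[20,-20,0,0],[22,-22,0,0],[22.6,-22.6,0,0],[22.6,-22.6,0,0]]}}

```text
clock: 2.17
tool_pos: [525.0, 8.2, 231.3]
eef_rot: [-3.087, -0.579, -0.001]
force: [-1.0, 0.1, -0.6]
width: 0.998
finger_force: 0.0
```

```bash
python3 - <<'E'
from h import *
p,R,s=tool(); print(p,R.round(3).tolist(),s["qpos"].round(2),s["force"].round(1),s["clock"])
print("delta tool cm",R.T@(np.array([527.5,11.5,111])-p)/10,"yaw",np.degrees(np.arctan2(R[1,0],R[0,0]))-15.8)
E
```

```text
[525.01597864   8.15140038 231.30993934] [[0.932, 0.362, 0.0], [0.362, -0.932, 0.001], [0.0, -0.001, -1.0]] [ 0.2   0.21 -0.38  1.92  0.09  1.03 -1.42] [-1.   0.1 -0.6] 2.1667
delta tool cm [ 0.34751562 -0.21446006 12.03128795] yaw 5.447754966258071
```

Request:
{"api": "send_rows", "payload": {"deltas": [[0.1,-0.04,0.5,2],[0.1,-0.04,2,4],[0.1,-0.04,4,5.3],[0.1,-0.04,6,5.3],[0.1,-0.04,8,5.3],[0.1,-0.04,9.5,5.3],[0.1,-0.04,10.5,5.3],[0.1,-0.04,11.4,5.3],[0.1,-0.04,12,5.3],[0.1,-0.04,12,5.3]]}}

```text
clock: 3.0
tool_pos: [525.1, 5.6, 110.6]
eef_rot: [-3.112, -0.429, 0.002]
force: [0.0, 0.5, 0.0]
width: 1.005
finger_force: 0.0
```

```bash
python3 - <<'E'
from h import *
import cv2
p,R,s=tool(); print(p,s["force"].round(1),"yaw",np.degrees(np.arctan2(R[1,0],R[0,0])))
o=[]
for c,(x0,x1,y0,y1) in {"top":(280,365,160,265),"scene":(280,370,200,300)}.items():
    im,_=read_camera(c); o.append(cv2.resize(im[y0:y1,x0:x1],(400,500),interpolation=cv2.INTER_CUBIC))
cv2.imwrite("pics/c2.png",np.hstack(o)[:,:,::-1])
E
```

```text
[525.0631681    5.60356665 110.61034664] [0.  0.5 0. ] yaw 15.6935200117665
```

View pics/c2.png

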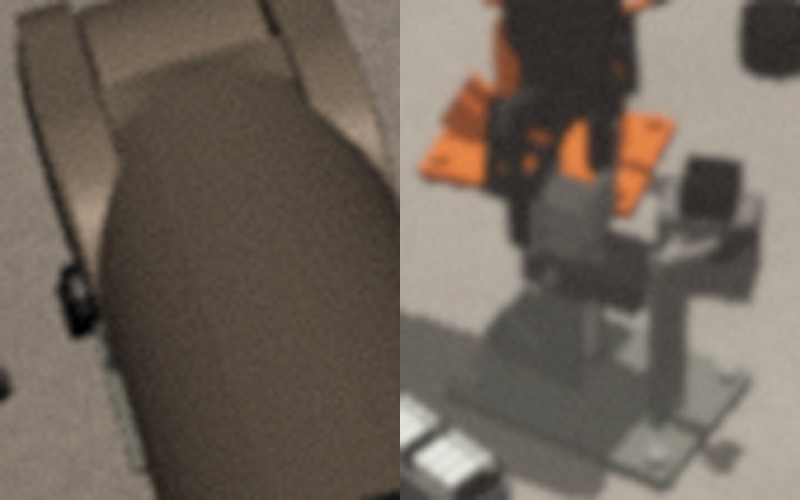

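The gripper straddles the head (right panel, head around (570,220)), with one finger on each side, but it sits about 6 mm off. I'll correct that from the measured pose.

Request:
{"api": "send_rows", "payload": {"deltas": [[0.1,-0.15,0,0],[0.2,-0.3,0,0],[0.4,-0.5,0,0],[0.4,-0.5,0,0],[0.4,-0.5,0,0],[0.4,-0.5,0,0],[0.4,-0.5,0,0],[0.4,-0.5,0,0],[0.4,-0.5,0,0],[0.4,-0.5,0,0]]}}

```text
clock: 3.93
tool_pos: [528.0, 11.8, 111.3]
eef_rot: [-3.112, -0.429, 0.0]
force: [-0.3, 0.2, 0.2]
width: 0.999
finger_force: 0.0
```

Centred. Now I'll close.

Request:
{"api": "send_rows", "payload": {"deltas": [[0,0,0,0],[0,0,0,0],[0,0,0,0],[0,0,0,0],[0,0,0,0],[0,0,0,0],[0,0,0,0],[0,0,0,0],[0,0,0,0],[0,0,0,0]], "jaw": 1}}

```text
clock: 4.77
tool_pos: [528.2, 11.4, 111.6]
eef_rot: [3.112, 0.429, 0.0]
force: [-1.2, -2.4, 5.5]
width: 0.364
finger_force: 59.2
```

```bash
python3 - <<'E'
from h import *
p,R,s=tool(); print({k:np.round(v,2) for k,v in s.items()})
E
```

```text
{'clock': np.float64(4.77), 'qpos': array([ 0.15,  0.36, -0.34,  2.02,  0.17,  0.79, -1.6 ]), 'qvel': array([ 0., -0.,  0.,  0.,  0., -0., -0.]), 'effort': array([ -1.47, -73.47,  -5.05, -35.35,  -0.66,  -0.67,  -0.16]), 'tool_pos': array([528.19,  11.41, 111.64]), 'eef_rot': array([3.11, 0.43, 0.  ]), 'force': array([-1.24, -2.45,  5.52]), 'moment': array([-0.6 ,  0.28,  0.15]), 'finger_force': np.float64(59.15), 'width': np.float64(0.36)}
```

Request:
{"api": "send_rows", "payload": {"deltas": [[0,0,-0.05,0],[0,0,-0.1,0],[0,0,-0.15,0],[0,0,-0.2,0],[0,0,-0.2,0],[0,0,-0.2,0],[0,0,-0.2,0],[0,0,-0.2,0],[0,0,-0.2,0],[0,0,-0.2,0]]}}

```text
clock: 5.6
tool_pos: [528.1, 11.4, 113.3]
eef_rot: [3.112, 0.429, 0.0]
force: [3.3, -5.2, -2.2]
width: 0.362
finger_force: 59.7
```

Request:
{"api": "send_rows", "payload": {"deltas": [[0,0,-0.05,0],[0,0,-0.1,0],[0,0,-0.15,0],[0,0,-0.2,0],[0,0,-0.2,0],[0,0,-0.2,0],[0,0,-0.2,0],[0,0,-0.2,0],[0,0,-0.2,0],[0,0,-0.2,0]]}}

```text
clock: 6.43
tool_pos: [528.1, 11.4, 115.3]
eef_rot: [3.112, 0.429, 0.0]
force: [2.7, -4.6, -3.3]
width: 0.361
finger_force: 59.6
```

Request:
{"api": "send_rows", "payload": {"deltas": [[0,0,-0.05,0],[0,0,-0.1,0],[0,0,-0.15,0],[0,0,-0.2,0],[0,0,-0.2,0],[0,0,-0.2,0],[0,0,-0.2,0],[0,0,-0.2,0],[0,0,-0.2,0],[0,0,-0.2,0]]}}

```text
clock: 7.27
tool_pos: [528.1, 11.4, 117.3]
eef_rot: [3.112, 0.429, 0.0]
force: [2.5, -4.4, -3.2]
width: 0.358
finger_force: 59.6
```

Request:
{"api": "send_rows", "payload": {"deltas": [[0,0,-0.05,0],[0,0,-0.1,0],[0,0,-0.15,0],[0,0,-0.2,0],[0,0,-0.2,0],[0,0,-0.2,0],[0,0,-0.2,0],[0,0,-0.2,0],[0,0,-0.2,0],[0,0,-0.2,0]]}}

```text
clock: 8.1
tool_pos: [528.1, 11.5, 119.3]
eef_rot: [3.112, 0.429, 0.0]
force: [2.9, -4.9, -2.6]
width: 0.36
finger_force: 59.6
```

Request:
{"api": "send_rows", "payload": {"deltas": [[0,0,-0.05,0],[0,0,-0.1,0],[0,0,-0.15,0],[0,0,-0.2,0],[0,0,-0.2,0],[0,0,-0.2,0],[0,0,-0.2,0],[0,0,-0.2,0],[0,0,-0.2,0],[0,0,-0.2,0]]}}

```text
clock: 8.93
tool_pos: [528.1, 11.4, 121.3]
eef_rot: [3.112, 0.429, 0.0]
force: [2.8, -4.8, -3.5]
width: 0.364
finger_force: 59.6
```

Request:
{"api": "send_rows", "payload": {"deltas": [[0,0,-0.05,0],[0,0,-0.1,0],[0,0,-0.15,0],[0,0,-0.2,0],[0,0,-0.2,0],[0,0,-0.2,0],[0,0,-0.2,0],[0,0,-0.2,0],[0,0,-0.2,0],[0,0,-0.2,0]]}}

```text
clock: 9.77
tool_pos: [528.2, 11.4, 123.3]
eef_rot: [3.112, 0.429, 0.0]
force: [3.2, -4.1, -1.9]
width: 0.359
finger_force: 59.6
```

Request:
{"api": "send_rows", "payload": {"deltas": [[0,0,-0.05,0],[0,0,-0.1,0],[0,0,-0.15,0],[0,0,-0.2,0],[0,0,-0.2,0],[0,0,-0.2,0],[0,0,-0.2,0],[0,0,-0.2,0],[0,0,-0.2,0],[0,0,-0.2,0]]}}

```text
clock: 10.6
tool_pos: [528.1, 11.4, 125.3]
eef_rot: [3.112, 0.429, 0.0]
force: [1.7, -4.3, -1.9]
width: 0.362
finger_force: 59.6
```

Request:
{"api": "send_rows", "payload": {"deltas": [[0,0,-0.05,0],[0,0,-0.1,0],[0,0,-0.15,0],[0,0,-0.2,0],[0,0,-0.2,0],[0,0,-0.2,0],[0,0,-0.2,0],[0,0,-0.2,0],[0,0,-0.2,0],[0,0,-0.2,0]]}}

```text
clock: 11.43
tool_pos: [528.1, 11.4, 127.3]
eef_rot: [3.112, 0.429, 0.0]
force: [2.1, -5.6, -3.3]
width: 0.363
finger_force: 59.6
```

Request:
{"api": "send_rows", "payload": {"deltas": [[0,0,-0.05,0],[0,0,-0.1,0],[0,0,-0.15,0],[0,0,-0.2,0],[0,0,-0.2,0],[0,0,-0.2,0],[0,0,-0.2,0],[0,0,-0.2,0],[0,0,-0.2,0],[0,0,-0.2,0]]}}

```text
clock: 12.27
tool_pos: [528.1, 11.4, 129.0]
eef_rot: [3.112, 0.429, -0.0]
force: [4.7, -4.9, -7.7]
width: 0.361
finger_force: 60.4
```

Request:
{"api": "send_rows", "payload": {"deltas": [[0,0,-0.05,0],[0,0,-0.1,0],[0,0,-0.15,0],[0,0,-0.2,0],[0,0,-0.2,0],[0,0,-0.2,0],[0,0,-0.2,0],[0,0,-0.2,0],[0,0,-0.2,0],[0,0,-0.2,0]]}}

```text
clock: 13.1
tool_pos: [528.0, 11.4, 130.8]
eef_rot: [3.112, 0.429, -0.0]
force: [5.2, -5.1, -10.7]
width: 0.36
finger_force: 60.9
```

Request:
{"api": "send_rows", "payload": {"deltas": [[0,0,-0.05,0],[0,0,-0.1,0],[0,0,-0.15,0],[0,0,-0.2,0],[0,0,-0.2,0],[0,0,-0.2,0],[0,0,-0.2,0],[0,0,-0.2,0],[0,0,-0.2,0],[0,0,-0.2,0]]}}

```text
clock: 13.93
tool_pos: [528.1, 11.4, 132.8]
eef_rot: [3.112, 0.429, -0.0]
force: [5.9, -4.3, -11.8]
width: 0.36
finger_force: 61.2
```

Request:
{"api": "send_rows", "payload": {"deltas": [[0,0,-0.05,0],[0,0,-0.1,0],[0,0,-0.15,0],[0,0,-0.2,0],[0,0,-0.2,0],[0,0,-0.2,0],[0,0,-0.2,0],[0,0,-0.2,0],[0,0,-0.2,0],[0,0,-0.2,0]]}}

```text
clock: 14.77
tool_pos: [528.1, 11.4, 135.3]
eef_rot: [3.112, 0.429, 0.0]
force: [1.8, -4.6, -3.6]
width: 0.357
finger_force: 62.4
```

Request:
{"api": "send_rows", "payload": {"deltas": [[0,0,-0.06,0],[0,0,-0.12,0],[0,0,-0.18,0],[0,0,-0.24,0],[0,0,-0.3,0],[0,0,-0.36,0],[0,0,-0.42,0],[0,0,-0.42,0],[0,0,-0.42,0],[0,0,-0.42,0]]}}

```text
clock: 15.6
tool_pos: [528.1, 11.4, 139.0]
eef_rot: [3.112, 0.429, -0.0]
force: [6.0, -5.4, -11.0]
width: 0.362
finger_force: 61.1
```

Request:
{"api": "send_rows", "payload": {"deltas": [[0,0,-0.06,0],[0,0,-0.12,0],[0,0,-0.18,0],[0,0,-0.24,0],[0,0,-0.28,0],[0,0,-0.28,0],[0,0,-0.28,0],[0,0,-0.28,0],[0,0,-0.28,0],[0,0,-0.28,0]]}}

```text
clock: 16.43
tool_pos: [528.1, 11.4, 142.3]
eef_rot: [3.112, 0.429, 0.0]
force: [2.7, -4.0, -2.6]
width: 0.363
finger_force: 62.4
```

Request:
{"api": "send_rows", "payload": {"deltas": [[0,0,-0.06,0],[0,0,-0.12,0],[0,0,-0.18,0],[0,0,-0.24,0],[0,0,-0.3,0],[0,0,-0.36,0],[0,0,-0.42,0],[0,0,-0.42,0],[0,0,-0.42,0],[0,0,-0.42,0]]}}

```text
clock: 17.27
tool_pos: [528.0, 11.4, 145.9]
eef_rot: [3.112, 0.429, -0.0]
force: [6.0, -4.5, -11.4]
width: 0.358
finger_force: 61.2
```

Request:
{"api": "send_rows", "payload": {"deltas": [[0,0,-0.06,0],[0,0,-0.12,0],[0,0,-0.18,0],[0,0,-0.24,0],[0,0,-0.28,0],[0,0,-0.28,0],[0,0,-0.28,0],[0,0,-0.28,0],[0,0,-0.28,0],[0,0,-0.28,0]]}}

```text
clock: 18.1
tool_pos: [528.2, 11.4, 149.3]
eef_rot: [3.112, 0.429, 0.0]
force: [2.8, -4.7, -3.6]
width: 0.359
finger_force: 62.5
```

Request:
{"api": "send_rows", "payload": {"deltas": [[0,0,-0.06,0],[0,0,-0.12,0],[0,0,-0.18,0],[0,0,-0.24,0],[0,0,-0.3,0],[0,0,-0.36,0],[0,0,-0.42,0],[0,0,-0.42,0],[0,0,-0.42,0],[0,0,-0.42,0]]}}

```text
clock: 18.93
tool_pos: [528.0, 11.4, 153.0]
eef_rot: [3.112, 0.429, -0.0]
force: [6.3, -4.0, -11.9]
width: 0.36
finger_force: 61.2
```

Request:
{"api": "send_rows", "payload": {"deltas": [[0,0,-0.06,0],[0,0,-0.12,0],[0,0,-0.18,0],[0,0,-0.24,0],[0,0,-0.28,0],[0,0,-0.28,0],[0,0,-0.28,0],[0,0,-0.28,0],[0,0,-0.28,0],[0,0,-0.28,0]]}}

```text
clock: 19.77
tool_pos: [528.1, 11.4, 156.3]
eef_rot: [3.112, 0.429, 0.0]
force: [3.1, -4.9, -2.8]
width: 0.362
finger_force: 62.5
```

Request:
{"api": "send_rows", "payload": {"deltas": [[0,0,-0.06,0],[0,0,-0.12,0],[0,0,-0.18,0],[0,0,-0.24,0],[0,0,-0.3,0],[0,0,-0.36,0],[0,0,-0.42,0],[0,0,-0.42,0],[0,0,-0.42,0],[0,0,-0.42,0]]}}

```text
clock: 20.6
tool_pos: [528.1, 11.4, 160.0]
eef_rot: [3.112, 0.429, -0.0]
force: [6.1, -4.7, -11.8]
width: 0.361
finger_force: 61.2
```

Request:
{"api": "send_rows", "payload": {"deltas": [[0,0,-0.06,0],[0,0,-0.12,0],[0,0,-0.18,0],[0,0,-0.24,0],[0,0,-0.28,0],[0,0,-0.3,0],[0,0,-0.3,0],[0,0,-0.3,0],[0,0,-0.3,0],[0,0,-0.3,0]]}}

```text
clock: 21.43
tool_pos: [528.1, 11.4, 163.4]
eef_rot: [3.112, 0.429, 0.0]
force: [2.7, -4.5, -3.1]
width: 0.362
finger_force: 62.4
```

Request:
{"api": "send_rows", "payload": {"deltas": [[0,0,0.01,0],[0,0,0.02,0],[0,0,0.03,0],[0,0,0.04,0],[0,0,0.05,0],[0,0,0.05,0],[0,0,0.05,0],[0,0,0.05,0],[0,0,0.05,0],[0,0,0.05,0]]}}

```text
clock: 22.27
tool_pos: [528.1, 11.4, 163.0]
eef_rot: [3.112, 0.429, 0.0]
force: [2.3, -5.1, -2.2]
width: 0.359
finger_force: 62.6
```

Five clicks counted. I'll ease down in small steps.

Request:
{"api": "send_rows", "payload": {"deltas": [[0,0,0.01,0],[0,0,0.02,0],[0,0,0.03,0],[0,0,0.04,0],[0,0,0.04,0],[0,0,0.04,0],[0,0,0.04,0],[0,0,0.04,0],[0,0,0.04,0],[0,0,0.04,0]]}}

```text
clock: 23.1
tool_pos: [528.1, 11.4, 162.8]
eef_rot: [3.112, 0.429, 0.0]
force: [0.4, -5.2, 1.5]
width: 0.36
finger_force: 63.1
```

Request:
{"api": "send_rows", "payload": {"deltas": [[0,0,0.01,0],[0,0,0.02,0],[0,0,0.03,0],[0,0,0.03,0],[0,0,0.03,0],[0,0,0.03,0],[0,0,0.03,0],[0,0,0.03,0],[0,0,0.03,0],[0,0,0.03,0]]}}

```text
clock: 23.93
tool_pos: [528.2, 11.4, 162.7]
eef_rot: [3.112, 0.429, 0.0]
force: [-0.4, -5.2, 5.0]
width: 0.365
finger_force: 63.5
```

Request:
{"api": "send_rows", "payload": {"deltas": [[0,0,0,0],[0,0,0,0],[0,0,0,0],[0,0,0,0],[0,0,0,0],[0,0,0,0],[0,0,0,0],[0,0,0,0],[0,0,0,0],[0,0,0,0]], "jaw": 0.45}}

```text
clock: 24.77
tool_pos: [528.0, 11.9, 162.4]
eef_rot: [-3.112, -0.429, -0.0]
force: [-0.1, -0.3, 0.0]
width: 0.551
finger_force: 0.0
```

Request:
{"api": "send_rows", "payload": {"deltas": [[0,0,0,0],[0,0,0,0],[0,0,0,0],[0,0,0,0],[0,0,0,0],[0,0,-0.5,0],[0,0,-1.5,0],[0,0,-3,0],[0,0,-5,0],[0,0,-7,0]], "jaw": 0}}

```text
clock: 25.6
tool_pos: [527.9, 12.0, 233.9]
eef_rot: [-3.112, -0.43, 0.0]
force: [-0.0, -0.3, 0.3]
width: 1.002
finger_force: 0.0
```

```bash
python3 - <<'E'
from h import *
p,R,s=tool(); print(p,s["force"].round(1),R.round(3).tolist())
for c in ("scene","top"):
    im,d=read_camera(c); W=cloud(d,c)
    Q=W[(np.hypot(W[...,0]-527.5,W[...,1]-11.5)<24)&(W[...,2]>165)&(W[...,2]<206)&(d>0)]
    if len(Q): print(c,len(Q),np.percentile(Q[:,2],[10,30,50,70,90,98]).round(1))
    Q=W[(np.hypot(W[...,0]-637,W[...,1]-42)<20)&(W[...,2]>125)&(W[...,2]<160)&(d>0)]
    if len(Q): print(" pad",c,len(Q),Q.mean(0).round(1))
E
```

```text
[527.87671182  11.96198739 233.89998295] [-0.  -0.3  0.3] [[0.963, 0.271, -0.0], [0.271, -0.963, 0.0], [-0.0, -0.0, -1.0]]
scene 195 [172.4 180.7 184.9 188.  196.9 199.7]
 pad scene 53 [636.2  37.5 140.5]
```

The column rests with its saddle near 187 mm and stays there after release. Now I'll shut the fingers and move above the pad.

Request:
{"api": "send_rows", "payload": {"deltas": [[1,0,0,0],[3,0,0,0],[5,0,0,0],[7,0,0,0],[9,0,0,0],[10.5,0,0,0],[11.4,0,0,0],[11.8,0,0,0],[11.8,0,0,0],[11.8,0,0,0]], "jaw": 1}}

```text
clock: 26.53
tool_pos: [641.1, 43.7, 232.1]
eef_rot: [-3.112, -0.429, 0.001]
force: [0.0, -0.4, 0.6]
width: 0.001
finger_force: 0.0
```

Request:
{"api": "send_rows", "payload": {"deltas": [[0,0,0.5,0],[0,0,1.5,0],[0,0,3,0],[0,0,4.5,0],[0,0,6,0],[0,0,7,0],[0,0,7.6,0],[0,0,7.9,0],[0,0,7.9,0],[0,0,7.9,0]]}}

```text
clock: 27.37
tool_pos: [641.8, 43.8, 153.8]
eef_rot: [-3.112, -0.429, -0.001]
force: [-0.1, 1.2, 0.6]
width: 0.001
finger_force: 0.0
```

```bash
python3 - <<'E'
from h import *
import cv2
p,R,s=tool(); print(p,s["force"].round(1),R[:,2].round(3)); a=np.array([528,11.5]); d=np.array([.963,.271]); print((p[:2]-a)@d,(p[:2]-a)@[-.271,.963])
im,_=read_camera("scene"); cv2.imwrite("pics/c3.png",cv2.resize(im[180:310,270:390],(600,650)[:2] if 0 else (550,596),interpolation=cv2.INTER_CUBIC)[:,:,::-1])
E
```

```text
[641.83369048  43.84689378 153.82919232] [-0.1  1.2  0.6] [ 0.001  0.    -1.   ]
118.38785214728011 0.3011285858028661
```

View pics/c3.png

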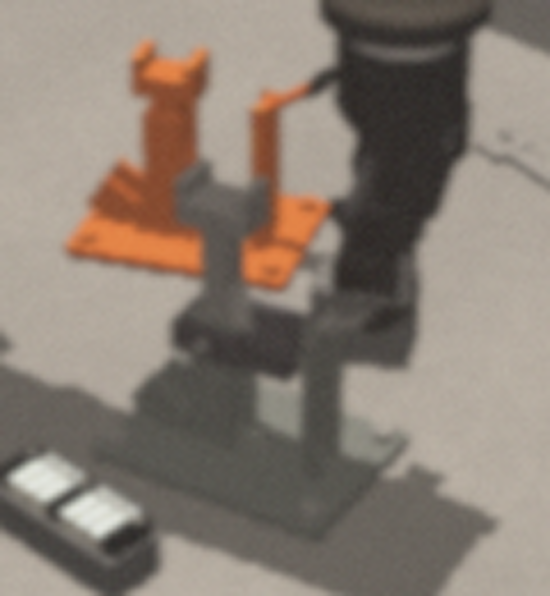

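The column stands raised on its pawl (head at crop (225,205)). The shut fingers are above the pad (crop (370,300)), clear of the column. Now I'll press.

Request:
{"api": "send_rows", "payload": {"deltas": [[0,0,0.1,0],[0,0,0.2,0],[0,0,0.3,0],[0,0,0.4,0],[0,0,0.5,0],[0,0,0.6,0],[0,0,0.7,0],[0,0,0.8,0],[0,0,0.8,0],[0,0,0.8,0]]}}

```text
clock: 28.25
tool_pos: [642.4, 44.1, 145.8]
eef_rot: [-3.112, -0.43, -0.003]
force: [4.0, 0.5, 4.3]
width: 0.0
finger_force: 2.0
```

Request:
{"api": "send_rows", "payload": {"deltas": [[0,0,0.1,0],[0,0,0.2,0],[0,0,0.3,0],[0,0,0.4,0],[0,0,0.5,0],[0,0,0.6,0],[0,0,0.7,0],[0,0,0.8,0],[0,0,0.8,0],[0,0,0.8,0]]}}

```text
clock: 29.08
tool_pos: [642.5, 44.1, 137.9]
eef_rot: [-3.112, -0.43, -0.003]
force: [3.4, 1.4, 5.0]
width: -0.001
finger_force: 2.6
```

Request:
{"api": "send_rows", "payload": {"deltas": [[0,0,0.1,0],[0,0,0.2,0],[0,0,0.3,0],[0,0,0.4,0],[0,0,0.5,0],[0,0,0.6,0],[0,0,0.7,0],[0,0,0.8,0],[0,0,0.8,0],[0,0,0.8,0]]}}

```text
clock: 29.92
tool_pos: [641.8, 43.9, 129.5]
eef_rot: [-3.112, -0.429, -0.001]
force: [2.0, -0.3, 4.1]
width: 0.003
finger_force: 1.8
```

Request:
{"api": "send_rows", "payload": {"deltas": [[0,0,0.1,0],[0,0,0.2,0],[0,0,0.3,0],[0,0,0.4,0],[0,0,0.5,0],[0,0,0.6,0],[0,0,0.6,0],[0,0,0.6,0],[0,0,0.6,0],[0,0,0.6,0]]}}

```text
clock: 30.75
tool_pos: [641.7, 43.9, 123.4]
eef_rot: [-3.112, -0.43, -0.0]
force: [2.6, 0.7, 4.8]
width: -0.002
finger_force: 2.1
```

Request:
{"api": "send_rows", "payload": {"deltas": [[0,0,0.05,0],[0,0,0.1,0],[0,0,0.15,0],[0,0,0.2,0],[0,0,0.25,0],[0,0,0.3,0],[0,0,0.3,0],[0,0,0.3,0],[0,0,0.3,0],[0,0,0.3,0]]}}

```text
clock: 31.58
tool_pos: [641.8, 43.9, 120.5]
eef_rot: [-3.112, -0.429, -0.001]
force: [3.7, 1.0, 5.7]
width: 0.003
finger_force: 2.6
```

Request:
{"api": "send_rows", "payload": {"deltas": [[0,0,0.02,0],[0,0,0.04,0],[0,0,0.06,0],[0,0,0.08,0],[0,0,0.1,0],[0,0,0.1,0],[0,0,0.1,0],[0,0,0.1,0],[0,0,0.1,0],[0,0,0.1,0]]}}

```text
clock: 32.42
tool_pos: [641.8, 43.9, 119.5]
eef_rot: [-3.112, -0.429, -0.001]
force: [4.1, 1.4, 4.5]
width: -0.003
finger_force: 2.6
```

Request:
{"api": "send_rows", "payload": {"deltas": [[0,0,0.01,0],[0,0,0.02,0],[0,0,0.03,0],[0,0,0.04,0],[0,0,0.05,0],[0,0,0.05,0],[0,0,0.05,0],[0,0,0.05,0],[0,0,0.05,0],[0,0,0.05,0]]}}

```text
clock: 33.25
tool_pos: [641.9, 43.9, 119.1]
eef_rot: [-3.112, -0.429, -0.001]
force: [3.0, 0.5, 6.1]
width: -0.0
finger_force: 3.1
```

Request:
{"api": "send_rows", "payload": {"deltas": [[0,0,0.01,0],[0,0,0.02,0],[0,0,0.03,0],[0,0,0.03,0],[0,0,0.03,0],[0,0,0.03,0],[0,0,0.03,0],[0,0,0.03,0],[0,0,0.03,0],[0,0,0.03,0]]}}

```text
clock: 34.08
tool_pos: [641.9, 43.9, 119.0]
eef_rot: [-3.112, -0.429, -0.001]
force: [2.7, 0.3, 9.2]
width: 0.002
finger_force: 4.6
```

The force is rising at 119.0 mm, so the stop is reached. I'll add a small push to confirm, then retreat.

Request:
{"api": "send_rows", "payload": {"deltas": [[0,0,0.01,0],[0,0,0.02,0],[0,0,0.03,0],[0,0,0.03,0],[0,0,0.03,0],[0,0,0.03,0],[0,0,0.03,0],[0,0,0.03,0],[0,0,0.03,0],[0,0,0.03,0]]}}

```text
clock: 34.92
tool_pos: [641.9, 43.9, 118.9]
eef_rot: [3.112, 0.429, 0.001]
force: [1.1, 1.3, 12.7]
width: -0.003
finger_force: 6.1
```

Request:
{"api": "send_rows", "payload": {"deltas": [[0,0,-0.2,0],[0,0,-0.6,0],[0,0,-1.5,0],[0,0,-3,0],[0,0,-5,0],[0,0,-7,0],[0,0,-9,0],[0,0,-11,0],[0,0,-12,0],[0,0,-12,0]]}}

```text
clock: 35.75
tool_pos: [642.4, 43.9, 240.8]
eef_rot: [3.112, 0.429, 0.005]
force: [-0.6, -0.0, 0.4]
width: -0.001
finger_force: 0.0
```

```bash
python3 - <<'E'
from h import *
import cv2
p,R,s=tool(); print(p,s["force"].round(1))
im,d=read_camera("scene"); W=cloud(d,"scene")
for n,(x,y,r,a,b) in {"pad":(645,44,14,100,160),"head":(528,11.5,24,165,206)}.items():
    Q=W[(np.hypot(W[...,0]-x,W[...,1]-y)<r)&(W[...,2]>a)&(W[...,2]<b)&(d>0)]; print(n,len(Q),np.percentile(Q[:,2],[10,50,90]).round(1))
cv2.imwrite("pics/c4.png",cv2.resize(im[180:310,270:390],(550,596),interpolation=cv2.INTER_CUBIC)[:,:,::-1])
E
```

```text
[642.351094    43.91993894 240.78713677] [-0.6 -0.   0.4]
pad 41 [114.4 116.6 118.9]
head 191 [172.1 184.6 197.8]
```

View pics/c4.png

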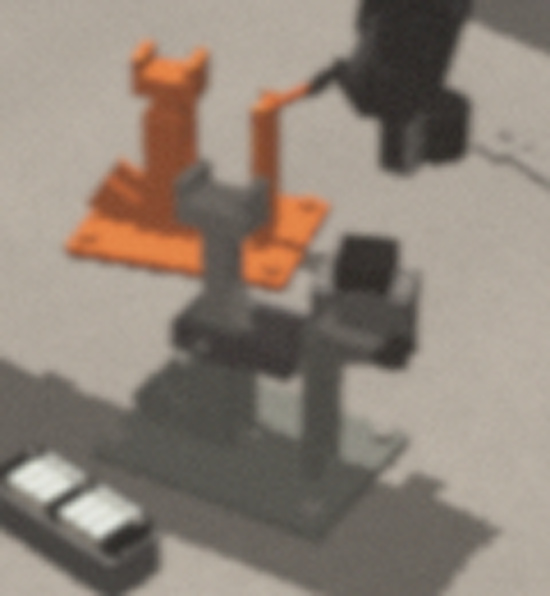

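The lever is level with its pad at crop (368,262) and about 117–119 mm high. The column is still up (head at crop (225,205)), and the gripper touches nothing.

```bash
python3 -c "
from station import *
print(sign_off())"
```

```text
the job is handed in; nothing more can be done
None
```

The job is handed in: the column was raised five clicks, eased onto the pawl and let go, then the lock lever was pressed home (about 13 N at the stop) and the arm lifted clear; no verdict was returned, and I did not re-measure the loose things.

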